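# Load the shaker, press the rack's button, hold the pull-out at its second stop

### The arm

A 6-joint arm with a two-finger parallel gripper is mounted at the origin on the work surface. World frame = base frame: x ahead of the robot, y to its left, z up, the work surface at z = 0. Lengths are in m, angles in rad, forces in N, time in s.
With the tool pointing down it reaches from about 0.275 to 0.775 m from the base axis. Payload 14.6 kg.
Tool frame: the origin (TCP) lies on the centre line of the jaws, within the pads' length; the fingertips stand 17 mm ahead of it and the grasp point (between the pads) lies 2 mm behind it; z points along the fingers, y is the line along which they close (so a half turn about z gives the same grasp; the last joint's range is limited). The gripper opens to 85 mm and grips with 20 to 120 N. Pads are 22 mm wide; open, the fingers measure 114 mm over their backs; the gripper's body (76 mm by 85 mm) begins 54 mm behind the grasp point. The pads swing forward as they close: fully open they stand 13 mm farther back than shut.
Start: joints at [-1.378, 0.263, -0.048, 1.259, 0, 1.415], TCP at [0.179, -0.494, 0.212] pointing down, gripper open.
Joint ranges: [-2.65, 2.65], [-0.89, 1.7], [-1.18, 1.37], [-2.13, 2.11], [-1.35, 1.29], [-3.14, 3.14]. Speed limits (rad/s): [1.89, 1.89, 2.57, 2.79, 3.14, 3.14].

### API

Orientations are given as a unit quaternion [x, y, z, w].
In Python, from station import r, solve_ik, monitor, viewer, close_job, nets gives the robot as it stands. Calls block until the motion is done:
- r.move_pose(position, orientation): joint-space move of the TCP to a pose.
- r.move_linear(position, rot=None, speed=0.15, stop_force=None): straight line of the TCP; rot=None keeps the orientation; speed is the mean speed in m/s. With stop_force (N) it stops when the force on the tool has changed by that much, and returns True; else False.
- r.move_j(angles): joint-space move.
- r.open_jaws() and r.close(grasp_force=None): open the fingers fully, or close them until they stop; grasp_force is the grip in N (None keeps the last).
- r.sleep(seconds).
- solve_ik(position, orientation): joint angles nearest the present ones, or None.
- monitor.get_obs(): the state.
- viewer.grab_frame(name): name is "scene" or "top" or "wrist"; returns the picture (384x512x3 uint8, red, green, blue); there is no depth.
- viewer.calibration(name): a dict with "fx", "fy", "cx", "cy" (pixels), "k1" (the pictures are not rectified: a ray, as slopes to the right and down, at radius r is drawn at 1 + k1 r^2 times it, then the intrinsics apply), "camera_from_world" (4x4, takes a point from world to camera coordinates); the wrist camera has in their place "T_tool_cam" (4x4, takes a point from camera to tool coordinates, whose origin is the TCP and whose axes are the flange's). Camera axes: x right, y down, z forward; pixel columns grow to the right and rows downward; lengths in m; the calibration is good to about 2 mm. A picture is of the moment at which its call begins: read the wrist's pose just before it. calibration takes no time and is no camera call.
A pose or a line that the arm cannot do raises r.Unreachable and nothing moves.
- close_job(): hands the job in; it is judged then, once.
Trained networks look in the newest picture that a camera, given by its name, has taken for a name from the list of things; names that differ only in an ending like _2 or _b are one class to them, and where a whole thing is asked for, a point or a joint stands for the part that bears it (a point fixed in the world has none). Each returns a list of dicts, best first, with "confidence" (0 to 1); they miss things now and then, are a little off and sometimes report something else, mostly with a low value. They report only what shows in the picture. A call takes as long as a camera call. They do not tell look-alikes from the thing itself.
- nets.look_for(camera, name): "location" ([x, y, z] in m, in world coordinates, good to about 4 mm: the middle of the surface that is visible of it).
- nets.regions_of(camera, name): "mask" (384x512 bool, what is visible of it).
- nets.place_of(camera, name): "location" ([x, y, z] in m, in world coordinates, good to about 4 mm: a listed point, or the origin of a listed thing).
The state is a dict: "clock": time; "joint_positions": joint angles; "joint_velocities": joint speeds; "joint_torque": joint torques, N m; "ee_pos": TCP position; "tool_rot": TCP orientation; "wrist_force": force on the tool from outside, world axes, zero at the start; "wrist_torque": the same for the moment, N m; "opening": finger opening in m; "grasp_force": force on a finger pad.
Only numpy, scipy, OpenCV 4.12 (cv2) and the standard library are available. Lean on these libraries where they do the work, as an engineer would, in place of code of your own. Each camera call takes 0.05 s, during which the arm holds its last target. There are 200 camera calls.

### The job

Stand the steel shaker upright in the empty front pocket of the half-open spice pull-out and let go of it. Then take the pull-out's grip so that its side button is pressed in, pull the tray out from the first stop all the way to its second stop, and finish while still holding it there, fully extended against its return spring, so the back row can be reached. Leave the other things alone, and do not tip the tin beside the pocket.

Things in the scene. Friction and masses are not known exactly. Their poses are not given: they have to be found in the camera images.
- shaker: Plain stainless steel shaker, loose: a round cylinder 38 mm in diameter and 80 mm tall, straight-sided up to 66 mm and domed at the top, about 150 g, standing upright on the counter left or right of the pull-out. Origin: centre of its underside, z up.
- rack: Fixed steel case of the spice pull-out: 194 mm wide (y), 170 deep (x), 105 high, open in front, turned a little in plan. Origin: on the counter under the middle of its front opening. +x points into the case (the tray pulls out along -x), +y is left seen from the robot. At the first stop the tray stands out 110 mm; a lengthwise divider makes two open pockets there: +y empty, -y with the tin.
- pocket (a point): Centre of the floor of the empty (+y) front pocket, 20 mm above the counter, axes as the rack's; it moves with the tray. The pocket is open at the top, about 106 mm long (x) and 81 mm wide (y); its walls rise at most 26 mm above its floor. The case's front (105 mm high) begins 54 mm behind it.
- tray: The sliding tray with its two front pockets, grip and button, all one piece that slides in the rack. Origin and axes: as the rack's when at the first stop; moves along the rack's -x when drawn out. Floor 20 mm and walls at most 46 mm above the counter.
- grip (a point): Grip in front of the tray on a stem: grey block 24 (x) x 28 (y) x 42 mm (z). Origin: its middle, 81 mm above the counter; axes as the rack's. A steel button, 18 mm long (x) and 26 mm high, stands out 6 mm from the middle of its +y face (34 mm across in all). Press it by closing the fingers from above across the block along y, one on the button, one on the bare -y face, until it is flush.
- button (a joint): Travel of the grip's side button: 0 standing out, 0.0065 m right in (0.006 is flush). Its spring takes 2.4 N to start, about 6 N fully in. It frees the tray at the first stop once in by more than about 4 mm; with it out the tray can be drawn only about 2 mm. Keep it pressed for at least the first 20 mm of the pull.
- tray_slide (a joint): How far the tray is drawn out beyond its first stop: 0 at the first stop (start), 0.080 m at the second stop, a firm end stop. A return spring draws it back towards the case with about 4 N at the first stop and 10 N at the second; let go, it runs back.
- tin: Square steel tin 46 x 46 mm, 75 mm tall, loose, standing in the -y pocket; it rides with the tray. To be left upright. Origin: centre of its underside.
- jar: Wider glass storage jar with steel lid, 60 mm in diameter, 85 mm tall, loose on the counter, to be left where it is. Origin: centre of its underside.
- spoon_rest: Blue ceramic spoon rest, dish 92 mm across with a short tongue, 12 mm high, loose on the counter near the robot; leave it. Origin: centre of the dish's underside.
- chopstick0: One of a pair of wooden chopsticks, 230 mm long, 7 mm square, lying on the counter in front of the robot; leave it. Origin: its middle, underside.
- chopstick1: The other chopstick, the same.
- grater: Flat steel ginger grater, about 220 mm long, lying on the thick wooden board at the left; leave it. Origin: centre of its plate, underside.
Mind the look-alikes: they are no part of the job. Leave any blue or pink look-alike of the shaker alone. Leave any turquoise look-alike of the tin alone.

How it is judged:
By the outcome, as a careful person would: the job done as asked, in the order asked, and still so for the second after the job is handed in, while the arm keeps its last pose, push and grip.
It also fails if it takes over 43 s, if anything falls off the work surface, if the arm or the gripper's body presses on something with over 40 N, if the wrist force passes 120 N, or if a joint passes its speed limit or range.

## Working session

There is one attempt and no reset: what is moved stays moved. The work goes in short steps, each a Python script; the robot and the scene stay as the last script left them, time stands still between calls to the robot, and variables do not carry over. Pictures are saved under pics/ and viewed, at most 10 in all, crops included, and the job is handed in when it is done.

```bash
mkdir -p pics; ls
python3 - <<'E'
from station import r, solve_ik, monitor, viewer, nets
import cv2,numpy as np
for c in ["scene","top"]:
    im=viewer.grab_frame(c); cv2.imwrite(f"pics/{c}0.png",im[:,:,::-1])
    for n in ["shaker","pocket","grip","rack","tin","jar"]:
        print(c,n,[(np.round(d["location"],4).tolist(),round(d["confidence"],2)) for d in nets.place_of(c,n)])
o=monitor.get_obs();print(o["clock"],o["tool_rot"],o["opening"])
print(viewer.calibration("top"))
E
```

```text
pics
scene shaker [([0.5217, -0.3126, 0.0009], 0.79), ([0.3724, -0.3521, 0.0006], 0.64), ([0.4457, -0.3192, 0.0018], 0.51)]
scene pocket [([0.6194, 0.0964, 0.0223], 0.69)]
scene grip [([0.5312, 0.0576, 0.0822], 0.89)]
scene rack [([0.6649, 0.0383, -0.0002], 0.77), ([0.4466, -0.3216, -0.0003], 0.51)]
scene tin [([0.6062, 0.004, 0.0216], 0.79), ([0.5553, -0.149, 0.0004], 0.76)]
scene jar [([0.4536, 0.3433, 0.0006], 0.57)]
top shaker [([0.4458, -0.3201, -0.0021], 0.86), ([0.3684, -0.3497, 0.0031], 0.77), ([0.5197, -0.315, -0.001], 0.7), ([0.3966, -0.1383, 0.0021], 0.44), ([0.4036, 0.1396, -0.0008], 0.18)]
top pocket [([0.6147, 0.0902, 0.0166], 0.72)]
top grip [([0.5316, 0.0614, 0.0787], 0.71), ([0.6637, 0.0436, -0.0016], 0.61)]
top rack [([0.6596, 0.041, 0.0009], 0.74)]
top tin [([0.5323, 0.0595, 0.0807], 0.63), ([0.5541, -0.142, 0.0053], 0.57)]
top jar [([0.4491, 0.3416, 0.0014], 0.75)]
0.7 [ 9.84920412e-01  1.73008039e-01 -1.53338527e-05  3.49516386e-06] 0.08524225329046965
{'fx': 348.17873200338715, 'fy': 348.17873200338715, 'cx': 255.8682506490785, 'cy': 191.86633589931267, 'k1': 0.017425998949739945, 'camera_from_world': array([[-0.02801155, -0.99952616,  0.01275943,  0.05110466],
       [-0.99793888,  0.02722526, -0.0581101 ,  0.5500442 ],
       [ 0.05773519, -0.01436089, -0.99822864,  0.9509382 ],
       [ 0.        ,  0.        ,  0.        ,  1.        ]])}
```

Run:
```python
import cv2,numpy as np
a=cv2.imread("pics/scene0.png");b=cv2.imread("pics/top0.png")
cv2.imwrite("pics/both.png",cv2.resize(np.vstack([a,b]),None,fx=.78,fy=.78))
cv2.imwrite("pics/top_big.png",cv2.resize(b,(800,600),interpolation=cv2.INTER_CUBIC))
cv2.imwrite("pics/scene_big.png",cv2.resize(a,(800,600),interpolation=cv2.INTER_CUBIC))
```

```text
(no output)
```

View pics/top_big.png

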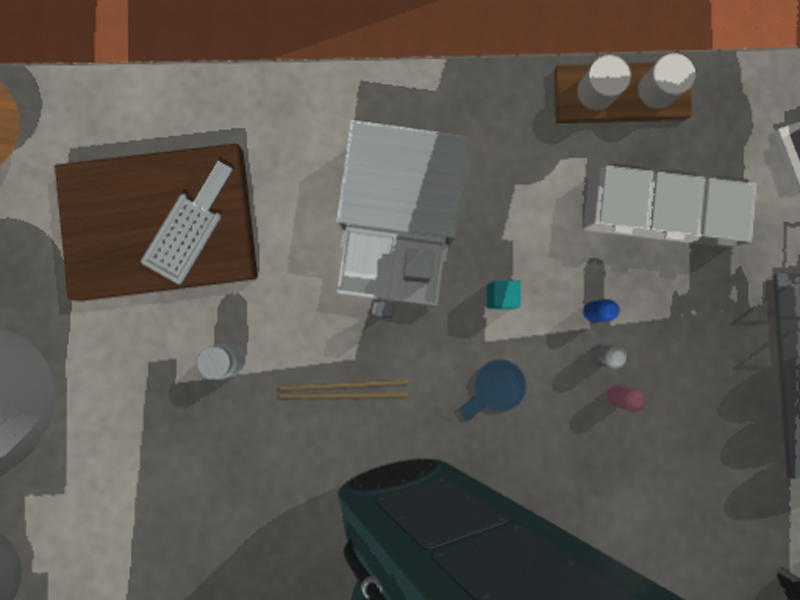

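View pics/scene_big.png

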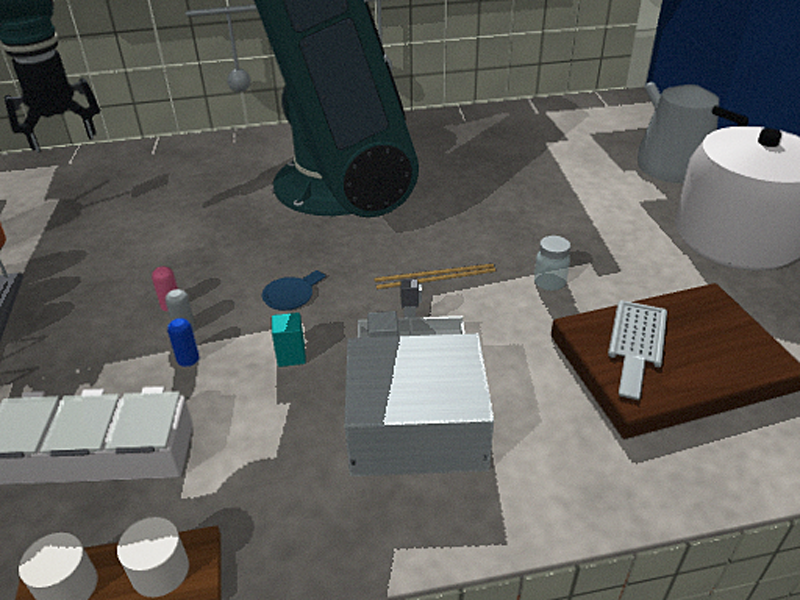

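Three shaker look-alikes appear in the enlarged top picture: blue (601,311), plain steel (614,357) and pink (627,399). The steel one fits, at about (0.446, -0.320). I'll confirm it in one crop and measure the rack's yaw from its edges.

```bash
cat > h.py <<'E'
import numpy as np,cv2
from station import r, solve_ik, monitor, viewer, close_job, nets
def q(deg):  # tool down, closing direction at deg in world
    a=np.radians(deg+90)/2; return [np.cos(a),np.sin(a),0,0]
def unproj(px,z,c,T=None):
    K=np.array([[c["fx"],0,c["cx"]],[0,c["fy"],c["cy"]],[0,0,1]])
    s=(np.atleast_2d(px)-[c["cx"],c["cy"]])/[c["fx"],c["fy"]]
    u=s.copy()
    for _ in range(10): u=s/(1+c["k1"]*(u**2).sum(1,keepdims=True))
    M=np.linalg.inv(c["camera_from_world"]) if T is None else T
    d=np.c_[u,np.ones(len(u))]@M[:3,:3].T; o=M[:3,3]
    return o+d*((z-o[2])/d[:,2])[:,None]
def proj(P,c,T=None):
    M=c["camera_from_world"] if T is None else np.linalg.inv(T)
    p=np.atleast_2d(P)@M[:3,:3].T+M[:3,3]; u=p[:,:2]/p[:,2:]
    return u*(1+c["k1"]*(u**2).sum(1,keepdims=True))*[c["fx"],c["fy"]]+[c["cx"],c["cy"]]
def st(): 
    o=monitor.get_obs(); print(round(o["clock"],2),np.round(o["ee_pos"],4),"open",round(o["opening"],4),"gf",round(o["grasp_force"],1),"F",np.round(o["wrist_force"],1)); return o
E
python3 - <<'E'
from h import *
b=cv2.imread("pics/top0.png"); c=viewer.calibration("top")
cv2.imwrite("pics/crop.png",cv2.resize(b[180:270,350:450],None,fx=5,fy=5,interpolation=cv2.INTER_CUBIC))
g=cv2.cvtColor(b,cv2.COLOR_BGR2GRAY)
L=cv2.createLineSegmentDetector().detect(g[70:205,205:305])[0][:,0]
for l in L:
    n=np.hypot(*(l[2:]-l[:2]))
    if n<22: continue
    w=unproj((l.reshape(2,2)+[205,70]),.1,c); d=w[1]-w[0]
    print(np.round(l+[205,70,205,70],1),round(n),round(((np.degrees(np.arctan2(d[1],d[0]))+45)%90)-45,1))
E
```

```text
[279.3  83.5 227.   76.3] 53 -9.3
[218.  141.5 254.4 146.6] 37 -9.4
[220.9  96.7 214.7 139.4] 43 -9.5
[243.  190.5 278.2 195.1] 36 -9.1
[265.  132.1 279.4  85.2] 49 -18.6
[251.8 149.7 222.9 146.2] 29 -8.3
[223.7 148.2 220.4 173.3] 25 -8.8
[218.5 159.4 214.8 183.2] 24 -10.1
[279.7 194.3 283.1 168.1] 26 -9.1
```

View pics/crop.png

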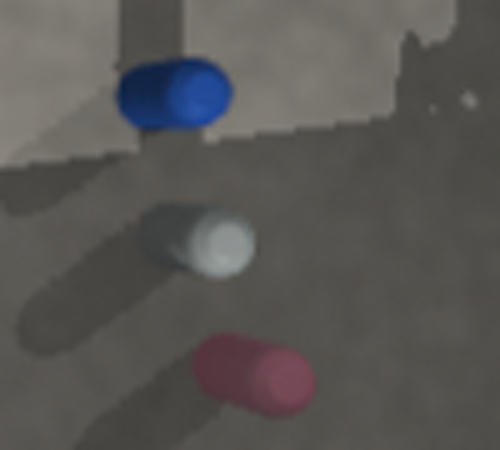

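The crop shows the plain steel shaker in the middle (225,245), with blue above (200,92) and pink below (280,380). So the target is at (0.446, -0.320). Next I'll pick it up, closing across the row.

Run:
```python
from h import *
p=[.4457,-.3197]
r.move_pose([*p,.17],q(104)); st()
r.move_linear([*p,.048],speed=.15,stop_force=8); st()
r.close(grasp_force=40); st()
r.move_linear([*p,.19],speed=.2); o=st()
# wrist look at tray: go to view pose
R=np.radians(-9.2); ex=np.array([np.cos(R),np.sin(R)]); ey=np.array([-np.sin(R),np.cos(R)])
r.move_pose([.56,.03,.25],q(127)); o=st()
im=viewer.grab_frame("wrist"); cv2.imwrite("pics/w1.png",im[:,:,::-1]); 
import json; json.dump([list(map(float,o["ee_pos"])),list(map(float,o["tool_rot"]))],open("w1.json","w"))
for n in ["pocket","grip","tin","rack","shaker"]:
    print(n,[(np.round(d["location"],4).tolist(),round(d["confidence"],2)) for d in nets.place_of("wrist",n)])
viewer.grab_frame("scene")
for n in ["pocket","grip","tin","rack","shaker"]:
    print(n,[(np.round(d["location"],4).tolist(),round(d["confidence"],2)) for d in nets.place_of("scene",n)])
print(viewer.calibration("wrist")["T_tool_cam"].round(3))
```

```text
2.78 [ 0.4455 -0.3199  0.17  ] open 0.0857 gf 0.0 F [-0.6 -0.6 -0.3]
3.75 [ 0.446  -0.3201  0.0487] open 0.0853 gf 0.0 F [-1.  -0.3 -0.2]
4.3 [ 0.446  -0.3201  0.0486] open 0.0327 gf 38.4 F [-0.5  0.2  5.9]
5.16 [ 0.4453 -0.3193  0.1889] open 0.0324 gf 38.1 F [-0.8  0.3 -1.5]
6.55 [0.5599 0.0291 0.2496] open 0.0325 gf 38.1 F [-0.7 -0.6 -1.5]
pocket []
grip [([0.5291, 0.0608, 0.0781], 0.83)]
tin [([0.5554, -0.14, 0.005], 0.7), ([0.6023, 0.0064, 0.0214], 0.56)]
rack [([0.6606, 0.0385, -0.0033], 0.86)]
shaker [([0.5584, 0.0292, 0.2011], 0.66), ([0.6035, 0.0066, 0.0211], 0.56)]
pocket []
grip [([0.5325, 0.0622, 0.0802], 0.58)]
tin [([0.5548, -0.1443, -0.0023], 0.67), ([0.6055, 0.006, 0.0219], 0.53)]
rack []
shaker [([0.3705, -0.3493, 0.0022], 0.94), ([0.5249, -0.3115, 0.0031], 0.89), ([0.5582, 0.0276, 0.2017], 0.8)]
[[-0.    -0.961 -0.277  0.071]
 [ 1.    -0.001  0.001  0.001]
 [-0.002 -0.277  0.961 -0.162]
 [ 0.     0.     0.     1.   ]]
```

View pics/w1.png

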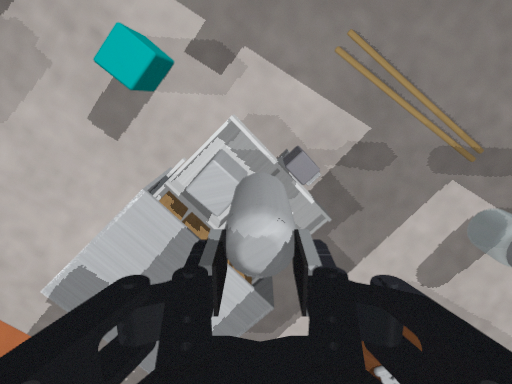

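The wrist picture shows the steel shaker held centrally at (262,225). The tin is in its pocket (215,185), the grip is at (302,165), and the turquoise look-alike stands away at (133,57). Next I'll place the shaker with the jaws diagonal, so they clear the tin, case and grip.

Run:
```python
from h import *
p=[.6102,.0963]
r.move_linear([*p,.15],speed=.2); st()
r.move_linear([*p,.080],speed=.12); st()
print(r.move_linear([*p,.062],speed=.03,stop_force=4)); st()
r.open_jaws(); st()
r.move_linear([*p,.20],speed=.15); st()
g=[.5311,.0605]; 
r.move_pose([g[0],g[1],.19],q(80.8)); o=st()
im=viewer.grab_frame("wrist"); cv2.imwrite("pics/w2.png",im[:,:,::-1])
for n in ["grip","shaker","tin"]:
    print(n,[(np.round(d["location"],4).tolist(),round(d["confidence"],2)) for d in nets.place_of("wrist",n)])
print([(np.round(d["location"],4).tolist(),round(d["confidence"],2)) for d in nets.look_for("wrist","grip")])
# overlay expected block top / button
from scipy.spatial.transform import Rotation as Ro
c=viewer.calibration("wrist"); T=np.eye(4);T[:3,:3]=Ro.from_quat(o["tool_rot"]).as_matrix();T[:3,3]=o["ee_pos"];T=T@c["T_tool_cam"]
R=np.radians(-9.2); ex=np.array([np.cos(R),np.sin(R),0]); ey=np.array([-np.sin(R),np.cos(R),0])
G=np.array([*g,.081]); bl=np.array([G+sx*.012*ex+sy*.014*ey+[0,0,.021] for sx,sy in[(-1,-1),(1,-1),(1,1),(-1,1)]])
pp=proj(bl,c,T); print(pp.round(1)); np.savez("w2.npz",T=T)
v=im[:,:,::-1].copy()
v=cv2.resize(v[40:300,130:390],None,fx=2.3,fy=2.3,interpolation=cv2.INTER_CUBIC)
cv2.polylines(v,[((pp-[130,40])*2.3).astype(np.int32)],True,(0,0,255),1); cv2.imwrite("pics/w2c.png",v)
```

```text
7.95 [0.6103 0.096  0.1509] open 0.0329 gf 38.1 F [-0.   0.1 -0.7]
8.68 [0.6107 0.0961 0.081 ] open 0.0325 gf 38.1 F [-0.2 -0.8 -0.2]
True
9.13 [0.6106 0.0963 0.0686] open 0.0325 gf 40.2 F [-1.6 -0.9  7.7]
9.7 [0.6101 0.0963 0.068 ] open 0.0853 gf 0.0 F [ 0.7 -0.9 -1.7]
10.73 [0.6098 0.0963 0.1992] open 0.0852 gf 0.0 F [ 0.1  0.5 -0.4]
11.47 [0.5313 0.0606 0.1898] open 0.0854 gf 0.0 F [-0.4  1.1  0.3]
grip [([0.5338, 0.0608, 0.0781], 0.93)]
shaker [([0.6093, 0.0965, 0.0183], 0.61)]
tin [([0.6059, 0.0063, 0.0204], 0.76), ([0.551, -0.1425, 0.0029], 0.75)]
[([0.6184, 0.0541, 0.0303], 0.87), ([0.5952, 0.0124, 0.0961], 0.28), ([0.3916, -0.1281, 0.0027], 0.24)]
[[241.5 173.9]
 [241.9 202. ]
 [275.6 202.1]
 [276.1 174. ]]
```

View pics/w2c.png

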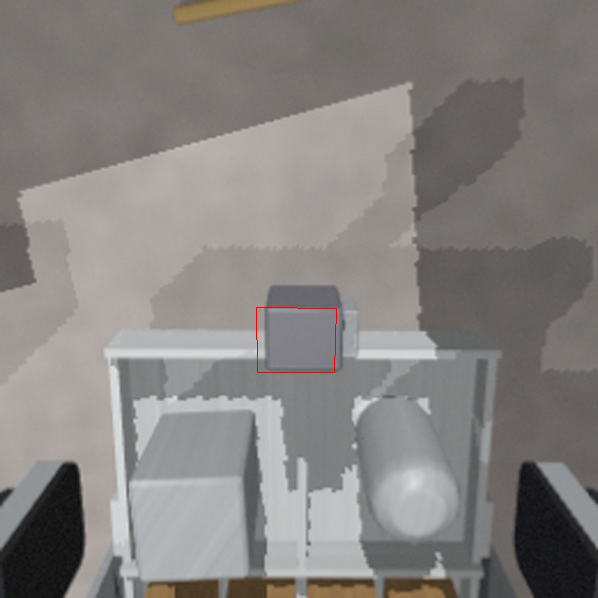

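The shaker stands upright in the empty pocket, with its dome at crop (418,500). The tin is untouched. The grip block centre is at crop x≈303.5 against a predicted 297, with the button at (350,330) on +y, so I'll shift the hand 2 mm toward +y before closing on it.

Run:
```python
from h import *
R=np.radians(-9.2); ex=np.array([np.cos(R),np.sin(R)]); ey=np.array([-np.sin(R),np.cos(R)])
def rf(o): f=np.array(o["wrist_force"])[:2]; print("  rack Fx,Fy",round(f@ex,1),round(f@ey,1))
p=np.array([.5311,.0605])+.002*ey
r.move_linear([*p,.15],speed=.2)
print(r.move_linear([*p,.079],speed=.12,stop_force=8)); rf(st())
r.close(grasp_force=30); rf(st()); r.sleep(.2); rf(st())
```

```text
False
12.82 [0.532  0.0624 0.0799] open 0.0854 gf 0.0 F [0.2 0.6 0.3]
  rack Fx,Fy 0.1 0.6
13.38 [0.5315 0.0623 0.0794] open 0.0268 gf 29.2 F [-1.3 -2.3  5. ]
  rack Fx,Fy -0.9 -2.5
13.58 [0.5315 0.0623 0.0794] open 0.0267 gf 29.2 F [-2.2 -0.9  4.8]
  rack Fx,Fy -2.1 -1.2
```

Run:
```python
from h import *
R=np.radians(-9.2); ex=np.array([np.cos(R),np.sin(R)]); ey=np.array([-np.sin(R),np.cos(R)])
def rf(o): f=np.array(o["wrist_force"])[:2]; print("  rack Fx,Fy",round(f@ex,1),round(f@ey,1))
r.close(grasp_force=70); rf(st())
p=np.array([.5311,.0605])+.002*ey
print(r.move_linear([*(p-.012*ex),.079],speed=.03,stop_force=18)); rf(st())
viewer.grab_frame("scene")
for n in ["shaker","tin","grip"]:
    print(n,[(np.round(d["location"],4).tolist(),round(d["confidence"],2)) for d in nets.place_of("scene",n)])
```

```text
13.8 [0.5315 0.0623 0.0796] open 0.0243 gf 68.3 F [-4.4 -1.4  8.9]
  rack Fx,Fy -4.1 -2.0
True
14.07 [0.53   0.0625 0.0798] open 0.0242 gf 70.0 F [ 4.8 -0.5  0.2]
  rack Fx,Fy 4.8 0.3
shaker [([0.3713, -0.3487, 0.0026], 0.94), ([0.6089, 0.0956, 0.0216], 0.79), ([0.524, -0.3121, 0.0004], 0.7)]
tin [([0.5554, -0.1459, -0.0038], 0.91), ([0.6042, 0.0031, 0.027], 0.86)]
grip [([0.5321, 0.0614, 0.0831], 0.9)]
```

Run:
```python
from h import *
R=np.radians(-9.2); ex=np.array([np.cos(R),np.sin(R)]); ey=np.array([-np.sin(R),np.cos(R)])
def rf(o): f=np.array(o["wrist_force"])[:2]; print("  rack Fx,Fy",round(f@ex,1),round(f@ey,1))
rf(st())
p=np.array([.5311,.0605])+.002*ey
print(r.move_linear([*(p-.012*ex),.079],speed=.03,stop_force=25)); rf(st())
r.sleep(.2); rf(st())
viewer.grab_frame("scene")
for n in ["shaker","tin","grip"]:
    print(n,[(np.round(d["location"],4).tolist(),round(d["confidence"],2)) for d in nets.place_of("scene",n)])
```

```text
14.27 [0.53   0.0625 0.0797] open 0.0242 gf 70.7 F [ 5.1 -1.8  2.5]
  rack Fx,Fy 5.3 -1.0
True
14.51 [0.53   0.0625 0.0798] open 0.024 gf 71.4 F [ 7.  -1.1 -4.8]
  rack Fx,Fy 7.1 0.1
14.71 [0.53   0.0625 0.0798] open 0.0243 gf 72.1 F [ 6.6 -1.6 -2.2]
  rack Fx,Fy 6.8 -0.6
shaker [([0.3733, -0.3469, -0.0007], 0.9), ([0.6098, 0.0947, 0.0204], 0.68), ([0.5258, -0.3117, 0.0038], 0.55)]
tin [([0.5518, -0.1463, 0.0014], 0.87), ([0.6162, 0.0959, 0.0246], 0.65), ([0.6034, 0.0047, 0.0251], 0.61)]
grip [([0.532, 0.0599, 0.0814], 0.72)]
```

The tray is still latched, so the button isn't in far enough. I'll look at it before going on.

Run:
```python
from h import *
im=viewer.grab_frame("wrist")[:,:,::-1]; s=viewer.grab_frame("scene")[:,:,::-1]
c=viewer.calibration("scene"); u=proj([.53,.0625,.08],c)[0].astype(int); print(u)
a=cv2.resize(im[60:310,130:390],(416,400),interpolation=cv2.INTER_CUBIC)
b=cv2.resize(s[u[1]-45:u[1]+35,u[0]-40:u[0]+36],(380,400),interpolation=cv2.INTER_CUBIC)
cv2.imwrite("pics/w3.png",np.hstack([a,b]))
o=monitor.get_obs(); print(o["tool_rot"],o["wrist_torque"])
```

```text
[262 187]
[ 8.06819212e-02  9.96726793e-01 -7.70699430e-04  5.05303571e-03] [-0.22668196 -1.24176491  0.01700061]
```

View pics/w3.png

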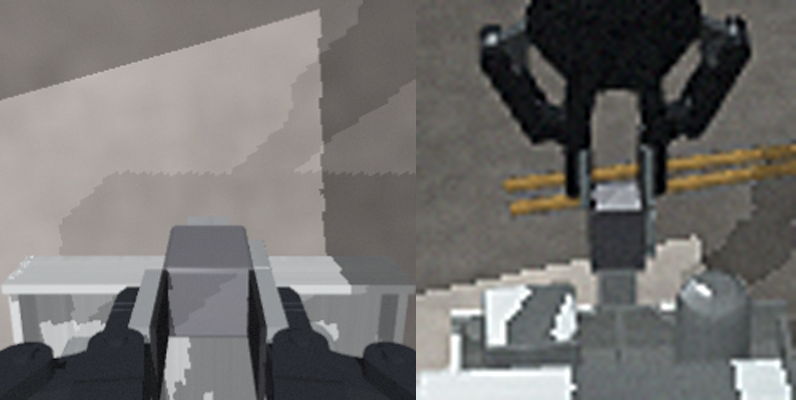

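Run:
```python
from h import *
from scipy.spatial.transform import Rotation as Ro
R=np.radians(-9.2); ex=np.array([np.cos(R),np.sin(R),0]); ey=np.array([-np.sin(R),np.cos(R),0]); ez=np.array([0,0,1.])
o=st(); G=np.array([.53,.0625,.081]); 
s=viewer.grab_frame("scene")[:,:,::-1]; c=viewer.calibration("scene"); k=11
u0,v0=235,155; v=cv2.resize(s[v0:v0+52,u0:u0+54],None,fx=k,fy=k,interpolation=cv2.INTER_LANCZOS4)
f=lambda P:((proj(P,c)-[u0,v0])*k+k/2).astype(np.int32)
def face(y,hx,hz,col,im): cv2.polylines(im,[f(np.array([G+a*hx*ex+y*ey+b*hz*ez for a,b in[(-1,-1),(1,-1),(1,1),(-1,1)]]))],True,col,1)
v2=v.copy()
face(.014,.012,.021,(0,0,255),v2);face(-.014,.012,.021,(0,0,255),v2);face(.020,.009,.013,(0,255,0),v2)
print("tips",[f(np.array(o["ee_pos"])+s_*.016*ey-.017*ez) for s_ in(-1,1)])
# edge-on wrist
im=viewer.grab_frame("wrist")[:,:,::-1]
cv2.imwrite("pics/s4.png",cv2.resize(np.hstack([v,v2]),(800,390))); cv2.imwrite("pics/s4a.png",v)
cv2.imwrite("pics/w4.png",cv2.resize(im[180:310,190:330],None,fx=5,fy=5)[:600,:])
```

```text
15.01 [0.53   0.0625 0.0798] open 0.0241 gf 72.1 F [ 7.7 -1.9 -2.8]
tips [array([[237, 417]], dtype=int32), array([[372, 412]], dtype=int32)]
```

View pics/s4.png

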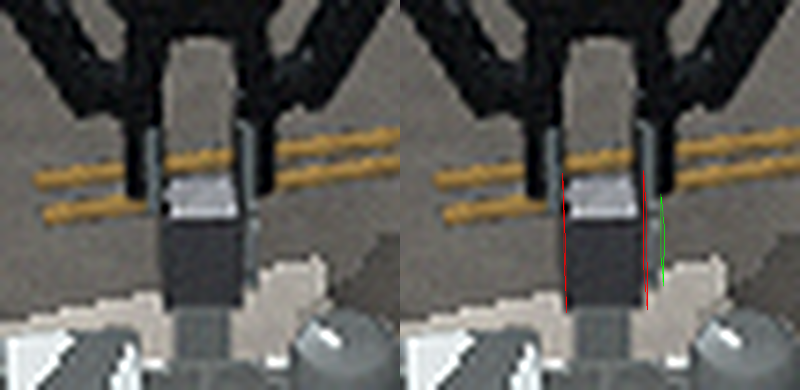

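The overlay settles it. The pads end at y≈215, only about 8 mm below the block top, and the button (250,215–285) still stands out below them. So the real fingertips sit about 30 mm higher than the stated TCP geometry. That also explains the narrow 32.5 mm reading on the shaker, because I was holding its dome. I'll open, go 28 mm lower and regrip.

Run:
```python
from h import *
R=np.radians(-9.2); ex=np.array([np.cos(R),np.sin(R)]); ey=np.array([-np.sin(R),np.cos(R)])
def rf(o): f=np.array(o["wrist_force"])[:2]; print("  rack Fx,Fy",round(f@ex,1),round(f@ey,1))
r.close(grasp_force=20)
r.open_jaws(); st()
p=np.array([.5311,.0605])+.002*ey
print(r.move_linear([*p,.052],speed=.06,stop_force=8)); rf(st())
r.close(grasp_force=40); rf(st()); r.sleep(.1)
s=viewer.grab_frame("scene")[:,:,::-1]
v=cv2.resize(s[150:210,225:305],None,fx=8,fy=8,interpolation=cv2.INTER_LANCZOS4)
cv2.imwrite("pics/s5.png",v)
for n in ["shaker","tin"]:
    print(n,[(np.round(d["location"],4).tolist(),round(d["confidence"],2)) for d in nets.place_of("scene",n)])
```

```text
15.95 [0.5292 0.0626 0.0797] open 0.0856 gf 0.0 F [-0.2 -0.6  0.8]
False
16.57 [0.5314 0.0625 0.0519] open 0.0856 gf 0.0 F [ 0.7 -0.   0.4]
  rack Fx,Fy 0.7 0.1
17.12 [0.5316 0.0622 0.0525] open 0.0267 gf 40.4 F [-2.3 -2.1  7. ]
  rack Fx,Fy -1.9 -2.5
shaker [([0.3714, -0.35, 0.0027], 0.78), ([0.5227, -0.3121, 0.0005], 0.63), ([0.6096, 0.0949, 0.0198], 0.62)]
tin [([0.5534, -0.1466, -0.0035], 0.65), ([0.6074, 0.0044, 0.0231], 0.57), ([0.6193, 0.0956, 0.023], 0.2)]
```

View pics/s5.png

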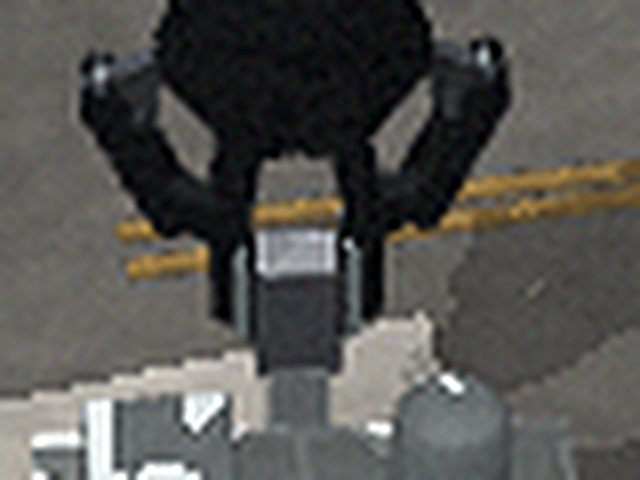

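The pads now reach down to y≈335 on the block and cover the button, which no longer shows. Next I'll tighten the grip and pull.

Run:
```python
from h import *
R=np.radians(-9.2); ex=np.array([np.cos(R),np.sin(R)]); ey=np.array([-np.sin(R),np.cos(R)])
def rf(o): f=np.array(o["wrist_force"])[:2]; print("  rack Fx,Fy",round(f@ex,1),round(f@ey,1), "slide", round(-(np.array(o["ee_pos"])[:2]-g0)@ex,4))
r.close(grasp_force=70); o=monitor.get_obs(); g0=np.array(o["ee_pos"])[:2]; rf(st())
p=np.array([.5316,.0622]); z=.0525
if not r.move_linear([*(p-.012*ex),z],speed=.03,stop_force=25):
    rf(st())
    print(r.move_linear([*(p-.070*ex),z],speed=.05,stop_force=25)); rf(st())
    print(r.move_linear([*(p-.084*ex),z],speed=.02,stop_force=20))
r.sleep(.3); rf(st())
viewer.grab_frame("scene")
for n in ["shaker","tin","grip"]:
    print(n,[(np.round(d["location"],4).tolist(),round(d["confidence"],2)) for d in nets.place_of("scene",n)])
```

```text
17.59 [0.5316 0.0622 0.0525] open 0.0271 gf 68.4 F [-2.2 -2.   7.5]
  rack Fx,Fy -1.9 -2.3 slide 0.0
18.13 [0.5201 0.0641 0.0526] open 0.0271 gf 69.2 F [ 3.3  0.4 -2.8]
  rack Fx,Fy 3.2 1.0 slide 0.0116
False
19.44 [0.4635 0.0733 0.0526] open 0.0268 gf 69.4 F [ 7.4  0.2 -7.4]
  rack Fx,Fy 7.3 1.3 slide 0.0691
True
20.35 [0.4537 0.075  0.0526] open 0.0266 gf 74.6 F [ 9.3 -1.8 -7. ]
  rack Fx,Fy 9.4 -0.3 slide 0.0789
shaker [([0.3715, -0.3482, 0.0019], 0.87), ([0.5297, 0.1052, 0.022], 0.85), ([0.5223, -0.3134, 0.0014], 0.73)]
tin [([0.5553, -0.1416, -0.0036], 0.98), ([0.53, 0.0165, 0.0248], 0.81)]
grip [([0.4573, 0.0727, 0.0875], 0.76)]
```

Run:
```python
from h import *
R=np.radians(-9.2); ex=np.array([np.cos(R),np.sin(R)])
p=np.array([.5316,.0622]); o=monitor.get_obs(); e=np.array(o["ee_pos"])[:2]
print(r.move_linear([*(e-.0015*ex),.0525],speed=.01)); r.sleep(.4)
o=st(); print("slide",-(np.array(o["ee_pos"])[:2]-p)@ex,"Fx",np.array(o["wrist_force"])[:2]@ex)
s=viewer.grab_frame("scene")[:,:,::-1]
cv2.imwrite("pics/s6.png",cv2.resize(s[120:320,170:370],(600,600),interpolation=cv2.INTER_CUBIC))
```

```text
False
21.2 [0.4534 0.075  0.0526] open 0.0268 gf 74.2 F [ 9.3 -1.1 -7.6]
slide 0.07919974715619807 Fx 9.394108533480336
```

View pics/s6.png

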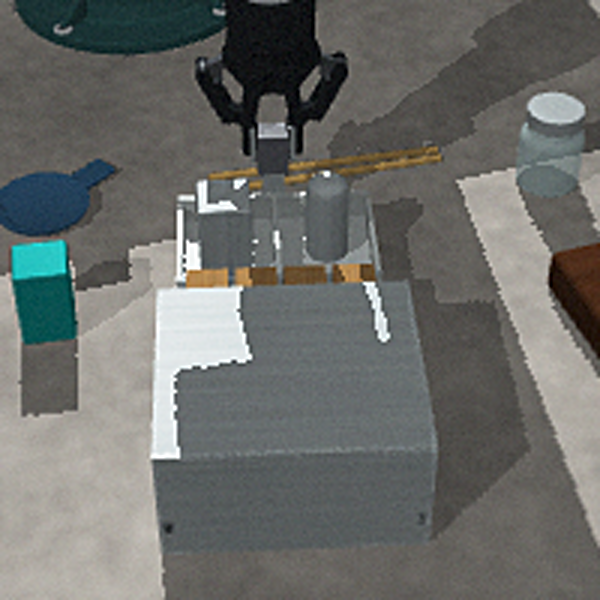

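The shaker (327,215) and tin (225,220) are both upright in the drawn-out tray, with the back row showing. I'll add a firmer pull to make sure it's on the stop.

Run:
```python
from h import *
R=np.radians(-9.2); ex=np.array([np.cos(R),np.sin(R)])
p=np.array([.5316,.0622])
for d in (.003,.005):
    e=np.array(monitor.get_obs()["ee_pos"])[:2]
    hit=r.move_linear([*(e-d*ex),.0525],speed=.015); r.sleep(.4)
    o=st(); print(hit,"slide",-(np.array(o["ee_pos"])[:2]-p)@ex,"Fx",np.array(o["wrist_force"])[:2]@ex)
    if np.array(o["wrist_force"])[:2]@ex>14: break
```

```text
21.92 [0.4527 0.0751 0.0526] open 0.0269 gf 73.3 F [ 16.6  -3.5 -15.8]
False slide 0.07992914461194567 Fx 16.931752776934626
```

The tray is at 79.9 mm and the pull has risen to 17 N, above the 10 N spring, so it's firmly on the second stop. I'll hand it in.

```bash
python3 -c "
from h import *
st(); print(close_job())"
```

```text
21.92 [0.4527 0.0751 0.0526] open 0.0269 gf 73.3 F [ 16.6  -3.5 -15.8]
the job is handed in; nothing more can be done
None
```

The job is handed in at 21.9 s: the steel shaker stands upright in the empty pocket, the tin is still upright, and the arm holds the tray on its second stop (about 80 mm) with the button pressed, though a first grip above the button had to be redone lower.

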